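# Load two drive bushings evenly into the tray on the bench scale

### The arm

A 6-joint arm with a two-finger parallel gripper is mounted at the origin on the work surface. World frame = base frame: x ahead of the robot, y to its left, z up, the work surface at z = 0. Lengths are in m, angles in rad, forces in N, time in s.
With the tool pointing down it reaches from about 0.375 to 0.925 m from the base axis. Payload 5.7 kg.
Tool frame: the origin (TCP) lies on the mounting face of the last link; the fingertips stand 173 mm ahead of it and the grasp point (between the pads) lies 155 mm ahead of it (bot.tcp_to_grasp is the distance from the TCP to the grasp point, in m); y points along the fingers, x is the direction in which the jaws open and shut, and the axes are right-handed (so a half turn about y gives the same grasp; the last joint's range is limited). The gripper opens to 85 mm and grips with 20 to 120 N. Pads are 22 mm wide; open, the fingers measure 114 mm over their backs; the gripper's body (76 mm by 85 mm) begins 54 mm behind the grasp point. The pads swing forward as they close: fully open they stand 13 mm farther back than shut.
Start: joints at [1.036, 0.359, 1.51, -0, 1.272, -0.115], TCP at [0.245, 0.548, 0.405] pointing down, gripper open.
Joint ranges: [-2.97, 2.97], [-1.01, 2.36], [0.21, 2.38], [-0.96, 4.11], [0.2, 2.71], [-2.98, 2.98]. Speed limits (rad/s): [2.39, 2.39, 3.14, 3.14, 3.14, 3.14].

### API

Orientations are given as a unit quaternion [x, y, z, w].
In Python, from workcell import observe, viewer, order, bot gives the robot as it stands.
- The arm moves only by the tool step_arm, never from a script. Its argument "commands" is a list of rows, each an object of numbers: "fingers": the gripper's target within -1 to 1 (fully open at 1, half-way at 0, shut at -1); "x", "y", "z": the shift along the tool's x, y, z in mm; "ax", "ay", "az": the turn, a rotation vector about the tool's x, y, z in units of 6 degrees (1.0 is 6 degrees). A call has 1 to 12 rows; each row is the pose to reach, as a shift and turn from the pose commanded when the call began, along the tool's axes at that moment; what a row does not reach only later rows make up. A row lasts 1/8 s, in which the tool goes at most 62.5 mm and 10.7 degrees, less where a joint would pass 70% of its speed; a pose out of reach is approached as far as the arm can. A call with a gripper value outside its range is refused whole. The fingers move at their own pace and stop on an object; the grip force is fixed at half the most. Time passes only in rows, so rows that repeat a pose let the fingers close. It gives the time, the measured TCP pose, the force and the opening at its end, in the units of the state.
- observe(): the state, without advancing time (a new reading comes with each control period).
- viewer.camera(name): name is "side" or "top" or "wrist"; returns (picture, depth): 420x560x3 uint8, blue, green, red; 420x560 float32, m along the optical axis (not along the pixel's ray), 0 where there is no reading.
- viewer.camera_params(name): a dict with "intrinsics" (3x3 intrinsics, pixels), "extrinsics" (4x4, takes a point from camera to world coordinates); the wrist camera has in their place "T_tool_cam" (4x4, takes a point from camera to tool coordinates, whose origin is the TCP and whose axes are the tool frame's). Camera axes: x right, y up, looking along -z (the intrinsics and any distortion apply to the point x, -y, -z); pixel columns grow to the right and rows downward; lengths in m; the calibration is good to about 2 mm. A picture is of the moment at which its call begins: read the wrist's pose just before it. camera_params takes no time and is no camera call.
- order.close_job(): hands the job in, once; it reports no verdict.
The state is a dict: "time_s": time; "q": joint angles; "joint_velocities": joint speeds; "effort": joint torques, N m; "tool_pos": TCP position; "tcp_rot": TCP orientation; "contact_force": force on the tool from outside, world axes, zero at the start; "ft_torque": the same for the moment, N m; "finger_gap": finger opening in m.
Only numpy, scipy, OpenCV 4.12 (cv2) and the standard library are available. Lean on these libraries where they do the work, as an engineer would, in place of code of your own. Each camera call takes 0.05 s, during which the arm holds its last target. There are 200 camera calls.

### The job

Put the two thick-walled steel drive bushings into the light plastic tray that stands on the small scale pan: one upright in the middle of each half of the tray, so that it stays level and does not slide or tip. Set them down gently rather than dropping them, and leave the notched sleeve where it is.

Things in the scene. Friction and masses are not known exactly. Their poses are not given: they have to be found in the camera images.
- bushing_a_mid (a point): A splined drive bushing: thick-walled plain steel tube, 46 mm outside diameter, 50 mm high, 26 mm bore, flat ring-shaped top, fine teeth round its lower outside; about 0.4 kg. It starts upright on the bench. The point is its centre, 25 mm above its underside; z is the tube's axis. Grip it across the outside. The two bushings are alike.
- bushing_b_mid (a point): The second splined drive bushing: thick-walled plain steel tube, 46 mm outside diameter, 50 mm high, 26 mm bore, flat ring-shaped top, fine teeth round its lower outside; about 0.4 kg. It starts upright on the bench. The point is its centre, 25 mm above its underside; z is the tube's axis. Grip it across the outside. The two bushings are alike.
- tray: Grey plastic tray, 0.2 kg, 150 (x) by 260 (y) by 25 mm high, walls and floor 3 mm. A divider along x (top 20 mm above the underside) makes two halves, middles at y = +64 and -64 mm, x = 0. Origin: centre of its underside, 60 mm above the bench; z up. It rests centred on a fixed scale's pan, 120 (x) by 116 mm (y): a first bushing more than about 83 mm from the centre tips it; in mid-half it is stable.
- sleeve_mid (a point): Bystander, to be left alone: a steel sleeve, 56 mm outside diameter, 45 mm high, thin-walled (44 mm bore), with four wide notches in its upper rim like a castle's battlements. It stands upright near the bushings; the point lies on its axis, 22 mm above its underside.
There are look-alikes about, which are no part of the job. What is shaped like the part that bears bushing_b_mid but blue or brown is not meant.

How it is judged:
At the end, for the whole second after the job is handed in: One bushing upright (10 degrees) on the floor of each half of the tray, centred on it within 22 mm along the tray and 25 mm across; tray level (5 degrees), at rest, less than 20 mm from its start; notched sleeve upright, less than 25 mm from its start (((y of bushing_a_mid in the frame of tray between 0.042 and 0.086 m and x of bushing_a_mid in the frame of tray between -0.025 and 0.025 m and z of bushing_a_mid in the frame of tray between 0.02 and 0.036 m and angle between each of bushing_a_mid, bushing_b_mid's own z axis and vertical below 0.17 rad and y of bushing_b_mid in the frame of tray between -0.086 and -0.042 m and x of bushing_b_mid in the frame of tray between -0.025 and 0.025 m and z of bushing_b_mid in the frame of tray between 0.02 and 0.036 m) or (y of bushing_a_mid in the frame of tray between -0.086 and -0.042 m and x of bushing_a_mid in the frame of tray between -0.025 and 0.025 m and z of bushing_a_mid in the frame of tray between 0.02 and 0.036 m and angle between each of bushing_a_mid, bushing_b_mid's own z axis and vertical below 0.17 rad and y of bushing_b_mid in the frame of tray between 0.042 and 0.086 m and x of bushing_b_mid in the frame of tray between -0.025 and 0.025 m and z of bushing_b_mid in the frame of tray between 0.02 and 0.036 m)) and angle between tray's own z axis and vertical below 0.09 rad and distance of tray from where it was at the start of the episode below 0.02 m and linear speed of tray below 0.02 m/s and distance of sleeve_mid from where it was at the start of the episode below 0.025 m and angle between sleeve_mid's own z axis and vertical below 0.17 rad); the robot touches nothing.
It fails at once if the tray tips by more than 12 degrees (angle between tray's own z axis and vertical above 0.21 rad).
It fails at once if a bushing is dropped (falls free of the fingers at more than 0.7 m/s, a fall of 25 mm) ((contact force between the fingers and bushing_a below 0.05 N and linear speed of bushing_a above 0.7 m/s) or (contact force between the fingers and bushing_b below 0.05 N and linear speed of bushing_b above 0.7 m/s)).
It also fails if it takes over 61 s, if anything falls off the work surface, if the arm or the gripper's body presses on something with over 40 N, if the wrist force passes 120 N, or if a joint passes its speed limit or range.

## Working session

There is one attempt and no reset: what is moved stays moved. The work goes in short steps, Python scripts to look and compute and a tool call to move; the robot and the scene stay as the last step left them, time stands still between calls to the robot, and variables do not carry over. Pictures are saved under pics/ and viewed, about 8 in all and at most 12, crops included, and the job is handed in when it is done.

Besides the shell and the picture viewer there is one more tool, called after "Call:" in YAML: its name, and indented under it one key for each argument. step_arm: Moves the arm, as the interface text tells. Its arguments: {"type":"object","properties":{"commands":{"type":"array"}},"required":["commands"]}

```bash
mkdir -p pics
cat > h.py <<'E'
import numpy as np, cv2
from workcell import observe, viewer, order, bot
from scipy.spatial.transform import Rotation as R
def cam(n):
    s=observe(); im,d=viewer.camera(n); p=viewer.camera_params(n); K=np.array(p["intrinsics"])
    if n=="wrist":
        T=np.eye(4);T[:3,:3]=R.from_quat(s["tcp_rot"]).as_matrix();T[:3,3]=s["tool_pos"];T=T@np.array(p["T_tool_cam"])
    else: T=np.array(p["extrinsics"])
    return im,d,K,T,p
def ray(u,v,K,T):
    r=T[:3,:3]@np.array([(u-K[0,2])/K[0,0],-(v-K[1,2])/K[1,1],-1]); return T[:3,3],r
def onplane(u,v,z,K,T):
    o,r=ray(u,v,K,T); return o+r*(z-o[2])/r[2]
def cloud(d,K,T):
    v,u=np.mgrid[:d.shape[0],:d.shape[1]]
    P=np.stack([(u-K[0,2])/K[0,0]*d,-(v-K[1,2])/K[1,1]*d,-d],-1)
    W=P@T[:3,:3].T+T[:3,3]; W[d==0]=np.nan; return W
E
python3 - <<'E'
from h import *
print({k:np.round(v,3) for k,v in observe().items()})
for n in ["top","side"]:
    im,d,K,T,p=cam(n); cv2.imwrite(f"pics/{n}0.png",im); np.savez(f"{n}0.npz",im=im,d=d,K=K,T=T); print(n,p.keys(),K.round(1).tolist(),T.round(3).tolist(),(d>0).mean())
    print({k:v for k,v in p.items() if k not in("intrinsics","extrinsics")})
E
```

```text
{'time_s': np.float64(0.0), 'q': array([ 1.036,  0.36 ,  1.511,  0.   ,  1.272, -0.115]), 'joint_velocities': array([ 0.002, -0.001,  0.001, -0.   , -0.001, -0.001]), 'effort': array([-5.0000e-03, -5.2762e+01, -2.7862e+01, -1.0000e-03,  1.3000e-02,
        0.0000e+00]), 'tool_pos': array([0.244, 0.548, 0.404]), 'tcp_rot': array([ 0.593,  0.384, -0.385, -0.593]), 'contact_force': array([-0.311, -0.091,  0.163]), 'ft_torque': array([ 0.047,  0.004, -0.015]), 'finger_gap': np.float64(0.085)}
top dict_keys(['intrinsics', 'extrinsics']) [[396.7, 0.0, 280.2], [0.0, 396.7, 202.6], [0.0, 0.0, 1.0]] [[0.013, 0.996, -0.092, 0.534], [-1.0, 0.014, 0.007, -0.026], [0.008, 0.092, 0.996, 0.763], [0.0, 0.0, 0.0, 1.0]] 0.9959736394557823
{}
side dict_keys(['intrinsics', 'extrinsics']) [[474.7, 0.0, 276.4], [0.0, 474.7, 212.7], [0.0, 0.0, 1.0]] [[-0.946, 0.207, -0.248, 0.365], [-0.323, -0.608, 0.725, 0.543], [-0.001, 0.766, 0.643, 0.602], [0.0, 0.0, 0.0, 1.0]] 0.9960756802721088
{}
```

View pics/top0.png

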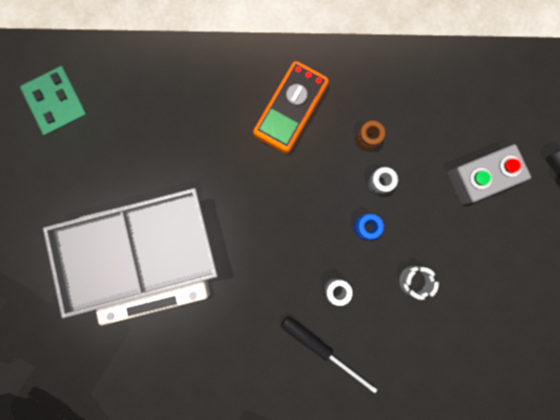

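View pics/side0.png

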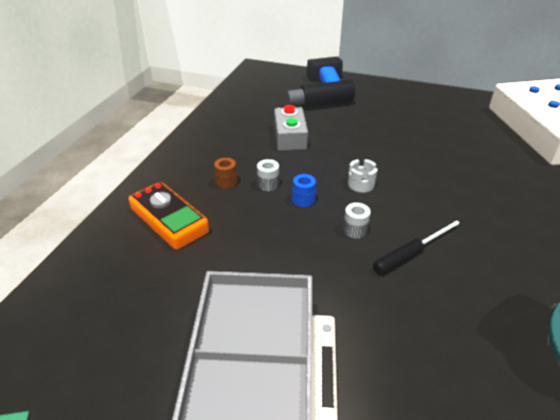

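Run:
```python
from h import *
f=np.load("top0.npz");im,d,K,T=f["im"],f["d"],f["K"],f["T"]
W=cloud(d,K,T); z=W[...,2]
hsv=cv2.cvtColor(im,cv2.COLOR_BGR2HSV)
m=((hsv[...,1]<60)&(hsv[...,2]>120)&(z>0.035)&(z<0.07)).astype(np.uint8)
for c in cv2.findContours(m,cv2.RETR_EXTERNAL,cv2.CHAIN_APPROX_NONE)[0]:
    if cv2.contourArea(c)<100: continue
    (u,v),r=cv2.minEnclosingCircle(c)
    mk=np.zeros_like(m);cv2.drawContours(mk,[c],-1,1,-1); zz=np.nanmedian(z[(mk*m)>0])
    P=onplane(u,v,zz,K,T); e=onplane(u+r,v,zz,K,T)
    print("blob",round(u),round(v),round(r,1),"z",zz.round(3),"P",P.round(4),"rad",np.linalg.norm(e-P).round(4),"reach",np.hypot(*P[:2]).round(3))
m=((hsv[...,1]<60)&(z>0.05)&(z<0.1)).astype(np.uint8); m[:,260:]=0; m=cv2.morphologyEx(m,cv2.MORPH_OPEN,np.ones((3,3)))
c=max(cv2.findContours(m,cv2.RETR_EXTERNAL,cv2.CHAIN_APPROX_NONE)[0],key=cv2.contourArea)
a=z[m>0];print("traymask z pct",np.nanpercentile(a,[5,50,90,99]).round(3))
mm=((z>0.075)&(z<0.1)).astype(np.uint8); mm[:,260:]=0
P=W[mm>0][:,:2].astype(np.float32);print(cv2.minAreaRect(P))
P=W[m>0][:,:2].astype(np.float32);print(cv2.minAreaRect(P))
# image-corner based
q=[(44,229),(195,190),(216,277),(63,317)]
Q=[onplane(*x,0.085,K,T)[:2] for x in q];print(np.round(Q,4),np.mean(Q,0).round(4),[np.linalg.norm(Q[i]-Q[i-1]).round(3) for i in range(4)])
C=im[100:330,300:470];cv2.imwrite("pics/crop.png",cv2.resize(C,None,fx=3,fy=2.6,interpolation=cv2.INTER_CUBIC)[:600])
s=observe();print(R.from_quat(s["tcp_rot"]).as_matrix().round(3), bot.tcp_to_grasp)
```

```text
blob 339 292 13.0 z 0.05 P [ 0.4422 -0.1367  0.0499] rad 0.0231 reach 0.463
blob 151 301 56.1 z 0.038 P [0.4208 0.1982 0.038 ] rad 0.1002 reach 0.465
blob 96 262 55.0 z 0.063 P [0.491  0.2889 0.0628] rad 0.0955 reach 0.57
blob 168 242 54.1 z 0.063 P [0.5256 0.1651 0.0629] rad 0.0947 reach 0.551
blob 384 179 12.8 z 0.05 P [ 0.6454 -0.2195  0.0497] rad 0.0233 reach 0.682
blob 494 172 36.3 z 0.05 P [ 0.6611 -0.4199  0.0504] rad 0.0667 reach 0.783
blob 296 94 10.5 z 0.044 P [ 0.8048 -0.0577  0.0442] rad 0.0196 reach 0.807
traymask z pct [0.061 0.063 0.084 0.086]
((0.5096942186355591, 0.22406098246574402), (0.1562776118516922, 0.2668836712837219), 15.624470710754395)
((0.5096942186355591, 0.22406098246574402), (0.1562776118516922, 0.2668836712837219), 15.624470710754395)
[[0.5459 0.3699]
 [0.6161 0.1163]
 [0.4691 0.0762]
 [0.4003 0.3286]] [0.5079 0.2228] [np.float64(0.151), np.float64(0.263), np.float64(0.152), np.float64(0.262)]
[[ 0.408 -0.001 -0.913]
 [ 0.913 -0.001  0.408]
 [-0.002 -1.     0.   ]] 0.1547
```

View pics/crop.png

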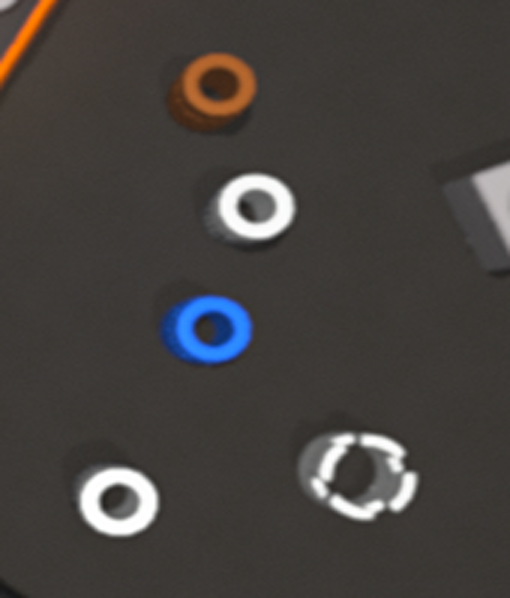

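The pieces I want are the plain steel tubes at top-view pixels (339,292) and (384,179). I'm excluding brown (372,134), blue (370,226) and the notched sleeve (419,282). The crop confirms both choices: grey-white, unnotched, ring at z = 50 mm, radius 23 mm.

```bash
cat >> h.py <<'E'
def go(gx,gy,gz,head):
    "tool shift (mm) and ay units to bring grasp point to gx,gy,gz with jaw heading (deg), fingers down"
    s=observe();R0=R.from_quat(s["tcp_rot"])
    x=np.array([np.cos(np.radians(head)),np.sin(np.radians(head)),0]);y=np.array([0,0,-1.]);z=np.cross(x,y)
    R1=R.from_matrix(np.stack([x,y,z],1)); p=np.array([gx,gy,gz+bot.tcp_to_grasp])
    print("shift",(R0.inv().apply(p-s["tool_pos"])*1000).round(1),"turn",(np.degrees((R0.inv()*R1).as_rotvec())/6).round(2),"t",s["time_s"],s["tool_pos"].round(4))
E
python3 - <<'E'
from h import *
go(.46,.2,.25,75); go(.442,-.137,.2,90)
E
```

```text
shift [-229.6   -0.4 -338.6] turn [-0.   -1.51 -0.02] t 0.1 [0.2444 0.5476 0.404 ]
shift [-544.5   50.1 -459.5] turn [-0.   -4.01 -0.01] t 0.1 [0.2444 0.5476 0.404 ]
```

Call:
step_arm:
  commands:
    - {"x":-230,"y":0,"z":-339,"ay":-1.5}
    - {"x":-230,"y":0,"z":-339,"ay":-1.5}
    - {"x":-230,"y":0,"z":-339,"ay":-1.5}
    - {"x":-230,"y":0,"z":-339,"ay":-1.5}
    - {"x":-230,"y":0,"z":-339,"ay":-1.5}
    - {"x":-230,"y":0,"z":-339,"ay":-1.5}
    - {"x":-544,"y":50,"z":-459,"ay":-4}
    - {"x":-544,"y":50,"z":-459,"ay":-4}
    - {"x":-544,"y":50,"z":-459,"ay":-4}
    - {"x":-544,"y":50,"z":-459,"ay":-4}
    - {"x":-544,"y":50,"z":-459,"ay":-4}
    - {"x":-544,"y":50,"z":-459,"ay":-4}

```text
invalid input
```

Run:
```python
from h import *
go(.442,-.137,.15,90)
```

```text
shift [-544.5  100.1 -459.5] turn [-0.   -4.01 -0.01] t 0.1 [0.2444 0.5476 0.404 ]
```

Call:
step_arm:
  commands:
    - {"fingers":1,"x":-230,"y":0,"z":-339,"ax":0,"ay":-1.5,"az":0}
    - {"fingers":1,"x":-230,"y":0,"z":-339,"ax":0,"ay":-1.5,"az":0}
    - {"fingers":1,"x":-230,"y":0,"z":-339,"ax":0,"ay":-1.5,"az":0}
    - {"fingers":1,"x":-230,"y":0,"z":-339,"ax":0,"ay":-1.5,"az":0}
    - {"fingers":1,"x":-230,"y":0,"z":-339,"ax":0,"ay":-1.5,"az":0}
    - {"fingers":1,"x":-230,"y":0,"z":-339,"ax":0,"ay":-1.5,"az":0}

```text
time_s: 0.85
tool_pos: [0.4427, 0.2273, 0.4046]
tcp_rot: [-0.561, -0.43, 0.43, 0.561]
contact_force: [1.4, -0.2, 0.9]
finger_gap: 0.0851
```

Run:
```python
from h import *
go(.442,-.137,.15,90)
```

```text
shift [-352.    99.9  -93.9] turn [-0.   -2.51 -0.  ] t 0.85 [0.4427 0.2273 0.4046]
```

Call:
step_arm:
  commands:
    - {"fingers":1,"x":-352,"y":100,"z":-94,"ax":0,"ay":-2.5,"az":0}
    - {"fingers":1,"x":-352,"y":100,"z":-94,"ax":0,"ay":-2.5,"az":0}
    - {"fingers":1,"x":-352,"y":100,"z":-94,"ax":0,"ay":-2.5,"az":0}
    - {"fingers":1,"x":-352,"y":100,"z":-94,"ax":0,"ay":-2.5,"az":0}
    - {"fingers":1,"x":-352,"y":100,"z":-94,"ax":0,"ay":-2.5,"az":0}
    - {"fingers":1,"x":-352,"y":100,"z":-94,"ax":0,"ay":-2.5,"az":0}
    - {"fingers":1,"x":-352,"y":100,"z":-94,"ax":0,"ay":-2.5,"az":0}
    - {"fingers":1,"x":-352,"y":100,"z":-94,"ax":0,"ay":-2.5,"az":0}

```text
time_s: 1.85
tool_pos: [0.4412, -0.1355, 0.3044]
tcp_rot: [-0.5, -0.499, 0.499, 0.501]
contact_force: [1.0, 0.3, -0.3]
finger_gap: 0.0852
```

```bash
cat > ring.py <<'E'
from h import *
import sys
im,d,K,T,p=cam("wrist"); cv2.imwrite(f"pics/{sys.argv[1]}.png",im)
W=cloud(d,K,T);z=W[...,2];hsv=cv2.cvtColor(im,cv2.COLOR_BGR2HSV)
m=((hsv[...,1]<60)&(hsv[...,2]>100)&(abs(z-.05)<.006)).astype(np.uint8)
for c in cv2.findContours(m,cv2.RETR_EXTERNAL,cv2.CHAIN_APPROX_NONE)[0]:
    if cv2.contourArea(c)<300: continue
    (u,v),r=cv2.minEnclosingCircle(c);P=onplane(u,v,.05,K,T);e=onplane(u+r,v,.05,K,T)
    print(round(u),round(v),round(r),P.round(4),"rad",np.linalg.norm(e-P).round(4))
E
python3 ring.py w1
```

```text
273 218 29 [ 0.4397 -0.1366  0.05  ] rad 0.0217
```

View pics/w1.png

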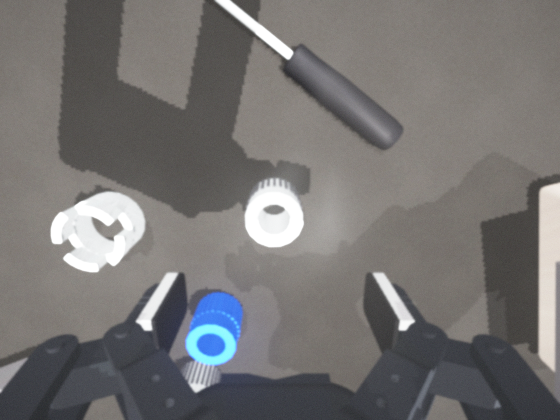

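Run:
```python
from h import *
go(.4407,-.1367,.032,90)
```

```text
shift [ -2.2 117.9   0.4] turn [-0.01 -0.01  0.01] t 1.9 [ 0.4412 -0.1346  0.3046]
```

Call:
step_arm:
  commands:
    - {"fingers":1,"x":-2,"y":50,"z":0,"ax":0,"ay":0,"az":0}
    - {"fingers":1,"x":-2,"y":90,"z":0,"ax":0,"ay":0,"az":0}
    - {"fingers":1,"x":-2,"y":118,"z":0,"ax":0,"ay":0,"az":0}
    - {"fingers":1,"x":-2,"y":118,"z":0,"ax":0,"ay":0,"az":0}
    - {"fingers":-1,"x":-2,"y":118,"z":0,"ax":0,"ay":0,"az":0}
    - {"fingers":-1,"x":-2,"y":118,"z":0,"ax":0,"ay":0,"az":0}
    - {"fingers":-1,"x":-2,"y":118,"z":0,"ax":0,"ay":0,"az":0}
    - {"fingers":-1,"x":-2,"y":118,"z":0,"ax":0,"ay":0,"az":0}
    - {"fingers":-1,"x":-2,"y":118,"z":0,"ax":0,"ay":0,"az":0}
    - {"fingers":-1,"x":-2,"y":118,"z":0,"ax":0,"ay":0,"az":0}

```text
time_s: 3.15
tool_pos: [0.442, -0.1372, 0.1883]
tcp_rot: [0.501, 0.5, -0.499, -0.499]
contact_force: [0.0, 3.4, 9.2]
finger_gap: 0.0448
```

Call:
step_arm:
  commands:
    - {"fingers":-1,"x":0,"y":-15,"z":0,"ax":0,"ay":0,"az":0}
    - {"fingers":-1,"x":0,"y":-50,"z":0,"ax":0,"ay":0,"az":0}
    - {"fingers":-1,"x":0,"y":-90,"z":0,"ax":0,"ay":0,"az":0}
    - {"fingers":-1,"x":0,"y":-130,"z":0,"ax":0,"ay":0,"az":0}
    - {"fingers":-1,"x":0,"y":-150,"z":0,"ax":0,"ay":0,"az":0}
    - {"fingers":-1,"x":0,"y":-150,"z":0,"ax":0,"ay":0,"az":0}

```text
time_s: 3.9
tool_pos: [0.4417, -0.1373, 0.3385]
tcp_rot: [0.502, 0.5, -0.499, -0.499]
contact_force: [0.3, -0.1, -4.5]
finger_gap: 0.0449
```

Run:
```python
from h import *
s=observe();print(s["contact_force"],s["finger_gap"])
im,d,K,T,p=cam("wrist"); cv2.imwrite("pics/w2.png",im)
go(.492,.285,.165,105.5)
```

```text
[ 0.32390612 -0.06367034 -4.45317344] 0.04493294020193629
shift [422.1  17.3 -50.3] turn [ 0.01 -2.59 -0.01] t 3.95 [ 0.4412 -0.1371  0.3372]
```

View pics/w2.png

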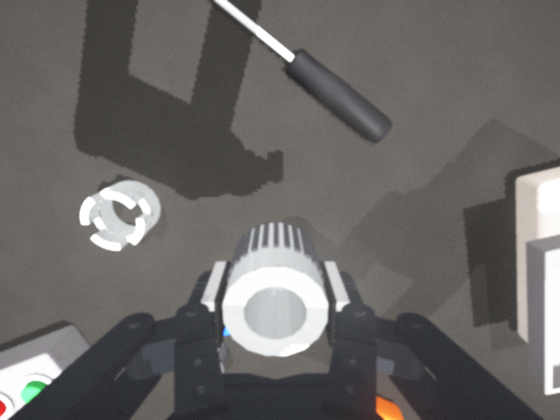

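Call:
step_arm:
  commands:
    - {"fingers":-1,"x":30,"y":0,"z":-4,"ax":0,"ay":-0.2,"az":0}
    - {"fingers":-1,"x":80,"y":0,"z":-10,"ax":0,"ay":-0.5,"az":0}
    - {"fingers":-1,"x":135,"y":0,"z":-16,"ax":0,"ay":-0.8,"az":0}
    - {"fingers":-1,"x":190,"y":0,"z":-23,"ax":0,"ay":-1.2,"az":0}
    - {"fingers":-1,"x":245,"y":0,"z":-29,"ax":0,"ay":-1.5,"az":0}
    - {"fingers":-1,"x":300,"y":0,"z":-36,"ax":0,"ay":-1.8,"az":0}
    - {"fingers":-1,"x":350,"y":0,"z":-42,"ax":0,"ay":-2.1,"az":0}
    - {"fingers":-1,"x":390,"y":0,"z":-47,"ax":0,"ay":-2.4,"az":0}
    - {"fingers":-1,"x":412,"y":0,"z":-49,"ax":0,"ay":-2.6,"az":0}
    - {"fingers":-1,"x":422,"y":0,"z":-50,"ax":0,"ay":-2.6,"az":0}
    - {"fingers":-1,"x":422,"y":0,"z":-50,"ax":0,"ay":-2.6,"az":0}
    - {"fingers":-1,"x":422,"y":0,"z":-50,"ax":0,"ay":-2.6,"az":0}

```text
time_s: 5.45
tool_pos: [0.4917, 0.2836, 0.3364]
tcp_rot: [-0.428, -0.562, 0.563, 0.428]
contact_force: [0.2, -0.7, -4.1]
finger_gap: 0.0447
```

Run:
```python
from h import *
s=observe();print(s["contact_force"],s["finger_gap"])
im,d,K,T,p=cam("side"); cv2.imwrite("pics/s1.png",im)
go(.492,.285,.2525-bot.tcp_to_grasp,105.5)
```

```text
[ 0.20990874 -0.65394071 -4.12820389] 0.04467471872587576
shift [ 1.4 84.1 -0.7] turn [-0.01 -0.01 -0.01] t 5.5 [0.4918 0.2836 0.3366]
```

View pics/s1.png

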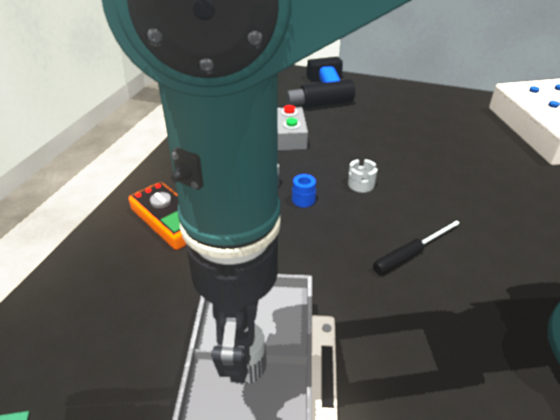

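Call:
step_arm:
  commands:
    - {"fingers":-1,"x":1,"y":30,"z":-1,"ax":0,"ay":0,"az":0}
    - {"fingers":-1,"x":1,"y":60,"z":-1,"ax":0,"ay":0,"az":0}
    - {"fingers":-1,"x":1,"y":74,"z":-1,"ax":0,"ay":0,"az":0}
    - {"fingers":-1,"x":1,"y":79,"z":-1,"ax":0,"ay":0,"az":0}
    - {"fingers":-1,"x":1,"y":82,"z":-1,"ax":0,"ay":0,"az":0}
    - {"fingers":-1,"x":1,"y":83,"z":-1,"ax":0,"ay":0,"az":0}
    - {"fingers":-1,"x":1,"y":83,"z":-1,"ax":0,"ay":0,"az":0}
    - {"fingers":-1,"x":1,"y":83,"z":-1,"ax":0,"ay":0,"az":0}

```text
time_s: 6.5
tool_pos: [0.4927, 0.2861, 0.2541]
tcp_rot: [0.428, 0.563, -0.563, -0.428]
contact_force: [-0.6, 0.1, -4.4]
finger_gap: 0.0449
```

Call:
step_arm:
  commands:
    - {"fingers":-1,"x":0,"y":1,"z":0,"ax":0,"ay":0,"az":0}
    - {"fingers":-1,"x":0,"y":2,"z":0,"ax":0,"ay":0,"az":0}
    - {"fingers":-1,"x":0,"y":2,"z":0,"ax":0,"ay":0,"az":0}

```text
time_s: 6.88
tool_pos: [0.4925, 0.286, 0.2515]
tcp_rot: [-0.428, -0.563, 0.563, 0.428]
contact_force: [-0.1, 1.0, -4.3]
finger_gap: 0.0447
```

Call:
step_arm:
  commands:
    - {"fingers":-1,"x":0,"y":0.7,"z":0,"ax":0,"ay":0,"az":0}
    - {"fingers":-1,"x":0,"y":1.4,"z":0,"ax":0,"ay":0,"az":0}
    - {"fingers":-1,"x":0,"y":1.4,"z":0,"ax":0,"ay":0,"az":0}

```text
time_s: 7.25
tool_pos: [0.4924, 0.286, 0.2513]
tcp_rot: [0.428, 0.563, -0.563, -0.428]
contact_force: [-3.7, -1.2, 7.1]
finger_gap: 0.0447
```

Call:
step_arm:
  commands:
    - {"fingers":0.2,"x":0,"y":1,"z":0,"ax":0,"ay":0,"az":0}
    - {"fingers":0.4,"x":0,"y":1,"z":0,"ax":0,"ay":0,"az":0}
    - {"fingers":0.5,"x":0,"y":1,"z":0,"ax":0,"ay":0,"az":0}
    - {"fingers":0.5,"x":0,"y":1,"z":0,"ax":0,"ay":0,"az":0}
    - {"fingers":0.5,"x":0,"y":1,"z":0,"ax":0,"ay":0,"az":0}

```text
time_s: 7.88
tool_pos: [0.4926, 0.286, 0.2492]
tcp_rot: [-0.428, -0.563, 0.563, 0.428]
contact_force: [-0.5, 0.4, 0.6]
finger_gap: 0.0639
```

Released. Next I lift and move towards the second bushing.

Call:
step_arm:
  commands:
    - {"fingers":0.5,"x":0,"y":-20,"z":0,"ax":0,"ay":0,"az":0}
    - {"fingers":0.5,"x":0,"y":-60,"z":0,"ax":0,"ay":0,"az":0}
    - {"fingers":0.5,"x":0,"y":-100,"z":0,"ax":0,"ay":0,"az":0}
    - {"fingers":1,"x":0,"y":-100,"z":0,"ax":0,"ay":0,"az":0}

```text
time_s: 8.38
tool_pos: [0.4938, 0.2866, 0.3526]
tcp_rot: [0.429, 0.565, -0.561, -0.427]
contact_force: [0.5, -0.4, -0.1]
finger_gap: 0.0797
```

Run:
```python
from h import *
go(.6454,-.2195,.16,90)
```

```text
shift [-528.2   37.6  -10.1] turn [0.06 2.59 0.02] t 8.375 [0.4938 0.2866 0.3526]
```

Call:
step_arm:
  commands:
    - {"fingers":1,"x":-528,"y":35,"z":-10,"ax":0,"ay":2.6,"az":0}
    - {"fingers":1,"x":-528,"y":35,"z":-10,"ax":0,"ay":2.6,"az":0}
    - {"fingers":1,"x":-528,"y":35,"z":-10,"ax":0,"ay":2.6,"az":0}
    - {"fingers":1,"x":-528,"y":35,"z":-10,"ax":0,"ay":2.6,"az":0}
    - {"fingers":1,"x":-528,"y":35,"z":-10,"ax":0,"ay":2.6,"az":0}
    - {"fingers":1,"x":-528,"y":35,"z":-10,"ax":0,"ay":2.6,"az":0}
    - {"fingers":1,"x":-528,"y":35,"z":-10,"ax":0,"ay":2.6,"az":0}
    - {"fingers":1,"x":-528,"y":35,"z":-10,"ax":0,"ay":2.6,"az":0}
    - {"fingers":1,"x":-528,"y":35,"z":-10,"ax":0,"ay":2.6,"az":0}
    - {"fingers":1,"x":-528,"y":35,"z":-10,"ax":0,"ay":2.6,"az":0}
    - {"fingers":1,"x":-528,"y":35,"z":-10,"ax":0,"ay":2.6,"az":0}

```text
time_s: 9.75
tool_pos: [0.643, -0.2192, 0.3131]
tcp_rot: [-0.499, -0.5, 0.5, 0.501]
contact_force: [-0.6, 0.6, -0.2]
finger_gap: 0.0855
```

```bash
python3 ring.py w3
python3 - <<'E'
from h import *
go(.6454,-.2195,.032,90)
im,d,K,T,p=cam("top"); cv2.imwrite("pics/t3.png",im)
W=cloud(d,K,T);z=W[...,2]; hsv=cv2.cvtColor(im,cv2.COLOR_BGR2HSV)
m=((z>.105)&(z<.122)).astype(np.uint8); m[:,220:]=0
for c in cv2.findContours(m,0,1)[0]:
    if cv2.contourArea(c)>60:
        (u,v),r=cv2.minEnclosingCircle(c);print("placed",u,v,r,onplane(u,v,.113,K,T).round(4))
E
```

```text
273 218 27 [ 0.6438 -0.2201  0.05  ] rad 0.0216
43 236 70 [ 0.6595 -0.4056  0.05  ] rad 0.0567
shift [ -0.9 126.8  -2.5] turn [-0.02 -0.    0.01] t 9.8 [ 0.6431 -0.2187  0.3135]
placed 86.33333587646484 263.1666564941406 14.610782623291016 [0.4913 0.2818 0.113 ]
```

View pics/w3.png

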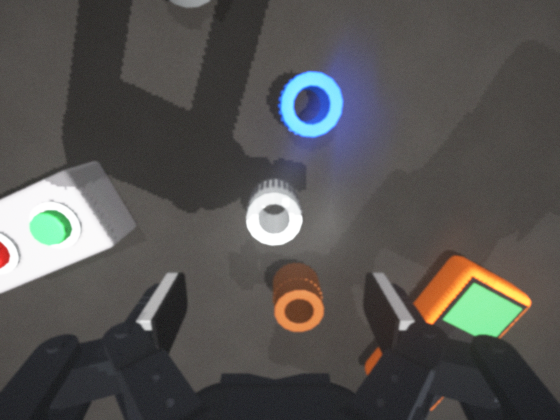

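View pics/t3.png

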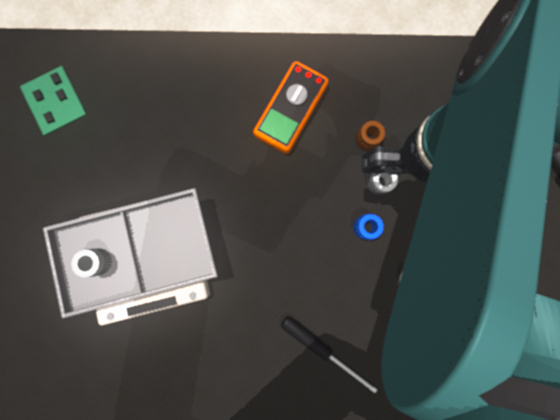

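Call:
step_arm:
  commands:
    - {"fingers":1,"x":-1,"y":50,"z":-1.5,"ax":0,"ay":0,"az":0}
    - {"fingers":1,"x":-1,"y":100,"z":-1.5,"ax":0,"ay":0,"az":0}
    - {"fingers":1,"x":-1,"y":126,"z":-1.5,"ax":0,"ay":0,"az":0}
    - {"fingers":1,"x":-1,"y":126,"z":-1.5,"ax":0,"ay":0,"az":0}
    - {"fingers":-1,"x":-1,"y":126,"z":-1.5,"ax":0,"ay":0,"az":0}
    - {"fingers":-1,"x":-1,"y":126,"z":-1.5,"ax":0,"ay":0,"az":0}
    - {"fingers":-1,"x":-1,"y":126,"z":-1.5,"ax":0,"ay":0,"az":0}
    - {"fingers":-1,"x":-1,"y":126,"z":-1.5,"ax":0,"ay":0,"az":0}
    - {"fingers":-1,"x":-1,"y":126,"z":-1.5,"ax":0,"ay":0,"az":0}
    - {"fingers":-1,"x":-1,"y":126,"z":-1.5,"ax":0,"ay":0,"az":0}

```text
time_s: 11.1
tool_pos: [0.6461, -0.2211, 0.1906]
tcp_rot: [0.501, 0.5, -0.499, -0.499]
contact_force: [-0.4, 2.4, 5.2]
finger_gap: 0.0447
```

Call:
step_arm:
  commands:
    - {"fingers":-1,"x":0,"y":-15,"z":0,"ax":0,"ay":0,"az":0}
    - {"fingers":-1,"x":0,"y":-50,"z":0,"ax":0,"ay":0,"az":0}
    - {"fingers":-1,"x":0,"y":-90,"z":0,"ax":0,"ay":0,"az":0}
    - {"fingers":-1,"x":0,"y":-130,"z":0,"ax":0,"ay":0,"az":0}
    - {"fingers":-1,"x":0,"y":-165,"z":0,"ax":0,"ay":0,"az":0}
    - {"fingers":-1,"x":0,"y":-165,"z":0,"ax":0,"ay":0,"az":0}

```text
time_s: 11.85
tool_pos: [0.6461, -0.2215, 0.3576]
tcp_rot: [0.503, 0.501, -0.499, -0.498]
contact_force: [0.1, -0.4, -3.1]
finger_gap: 0.0445
```

Run:
```python
from h import *
go(.526,.162,.19,105.5)
```

```text
shift [383.4  10.8 120.6] turn [ 0.06 -2.59 -0.04] t 11.85 [ 0.6461 -0.2215  0.3576]
```

Call:
step_arm:
  commands:
    - {"fingers":-1,"x":30,"y":0,"z":9,"ax":0,"ay":-0.2,"az":0}
    - {"fingers":-1,"x":75,"y":0,"z":23,"ax":0,"ay":-0.5,"az":0}
    - {"fingers":-1,"x":125,"y":0,"z":39,"ax":0,"ay":-0.9,"az":0}
    - {"fingers":-1,"x":180,"y":2,"z":56,"ax":0,"ay":-1.2,"az":0}
    - {"fingers":-1,"x":230,"y":4,"z":72,"ax":0,"ay":-1.6,"az":0}
    - {"fingers":-1,"x":285,"y":6,"z":90,"ax":0,"ay":-1.9,"az":0}
    - {"fingers":-1,"x":330,"y":8,"z":104,"ax":0,"ay":-2.3,"az":0}
    - {"fingers":-1,"x":360,"y":8,"z":113,"ax":0,"ay":-2.5,"az":0}
    - {"fingers":-1,"x":377,"y":8,"z":119,"ax":0,"ay":-2.6,"az":0}
    - {"fingers":-1,"x":383,"y":8,"z":120.5,"ax":0,"ay":-2.6,"az":0}
    - {"fingers":-1,"x":383,"y":8,"z":120.5,"ax":0,"ay":-2.6,"az":0}
    - {"fingers":-1,"x":383,"y":8,"z":120.5,"ax":0,"ay":-2.6,"az":0}

```text
time_s: 13.35
tool_pos: [0.5255, 0.1612, 0.3452]
tcp_rot: [-0.428, -0.563, 0.563, 0.428]
contact_force: [-0.2, -0.8, -2.8]
finger_gap: 0.0445
```

Run:
```python
from h import *
go(.526,.162,.2565-bot.tcp_to_grasp,105.5)
```

```text
shift [ 0.7 88.7 -0.7] turn [ 0.   -0.   -0.01] t 13.35 [0.5255 0.1612 0.3452]
```

Call:
step_arm:
  commands:
    - {"fingers":-1,"x":1,"y":30,"z":-1,"ax":0,"ay":0,"az":0}
    - {"fingers":-1,"x":1,"y":60,"z":-1,"ax":0,"ay":0,"az":0}
    - {"fingers":-1,"x":1,"y":76,"z":-1,"ax":0,"ay":0,"az":0}
    - {"fingers":-1,"x":1,"y":83,"z":-1,"ax":0,"ay":0,"az":0}
    - {"fingers":-1,"x":1,"y":87,"z":-1,"ax":0,"ay":0,"az":0}
    - {"fingers":-1,"x":1,"y":88,"z":-1,"ax":0,"ay":0,"az":0}
    - {"fingers":-1,"x":1,"y":89,"z":-1,"ax":0,"ay":0,"az":0}
    - {"fingers":-1,"x":1,"y":89,"z":-1,"ax":0,"ay":0,"az":0}

```text
time_s: 14.35
tool_pos: [0.5259, 0.1634, 0.2567]
tcp_rot: [0.428, 0.563, -0.563, -0.428]
contact_force: [-0.2, 0.4, -2.7]
finger_gap: 0.0448
```

Call:
step_arm:
  commands:
    - {"fingers":-1,"x":0,"y":1,"z":0,"ax":0,"ay":0,"az":0}
    - {"fingers":-1,"x":0,"y":2,"z":0,"ax":0,"ay":0,"az":0}
    - {"fingers":-1,"x":0,"y":2,"z":0,"ax":0,"ay":0,"az":0}

```text
time_s: 14.72
tool_pos: [0.5257, 0.1633, 0.2542]
tcp_rot: [-0.428, -0.563, 0.563, 0.428]
contact_force: [0.1, 0.2, -3.9]
finger_gap: 0.0449
```

Call:
step_arm:
  commands:
    - {"fingers":-1,"x":0,"y":0.7,"z":0,"ax":0,"ay":0,"az":0}
    - {"fingers":-1,"x":0,"y":1.4,"z":0,"ax":0,"ay":0,"az":0}
    - {"fingers":-1,"x":0,"y":1.4,"z":0,"ax":0,"ay":0,"az":0}

```text
time_s: 15.1
tool_pos: [0.5257, 0.1633, 0.2536]
tcp_rot: [0.428, 0.563, -0.563, -0.428]
contact_force: [-1.6, 0.2, 5.2]
finger_gap: 0.0449
```

The force went from −3.9 N to +5.2 N at the expected height, so the bushing is on the tray floor. I release and lift away.

Call:
step_arm:
  commands:
    - {"fingers":0.2,"x":0,"y":0.7,"z":0,"ax":0,"ay":0,"az":0}
    - {"fingers":0.4,"x":0,"y":0.7,"z":0,"ax":0,"ay":0,"az":0}
    - {"fingers":0.5,"x":0,"y":0.7,"z":0,"ax":0,"ay":0,"az":0}
    - {"fingers":0.5,"x":0,"y":0.7,"z":0,"ax":0,"ay":0,"az":0}
    - {"fingers":0.5,"x":0,"y":0.7,"z":0,"ax":0,"ay":0,"az":0}
    - {"fingers":0.5,"x":0,"y":-20,"z":0,"ax":0,"ay":0,"az":0}
    - {"fingers":0.5,"x":0,"y":-60,"z":0,"ax":0,"ay":0,"az":0}
    - {"fingers":0.5,"x":0,"y":-110,"z":0,"ax":0,"ay":0,"az":0}
    - {"fingers":0.5,"x":-100,"y":-130,"z":0,"ax":0,"ay":0,"az":0}
    - {"fingers":0.5,"x":-160,"y":-130,"z":0,"ax":0,"ay":0,"az":0}
    - {"fingers":0.5,"x":-220,"y":-130,"z":0,"ax":0,"ay":0,"az":0}
    - {"fingers":0.5,"x":-220,"y":-130,"z":0,"ax":0,"ay":0,"az":0}

```text
time_s: 16.6
tool_pos: [0.5853, -0.0515, 0.3832]
tcp_rot: [-0.429, -0.563, 0.563, 0.428]
contact_force: [-1.3, 0.5, 0.4]
finger_gap: 0.0643
```

Run:
```python
from h import *
im,d,K,T,p=cam("top"); cv2.imwrite("pics/t4.png",im)
W=cloud(d,K,T);z=W[...,2]; hsv=cv2.cvtColor(im,cv2.COLOR_BGR2HSV)
m=((z>.105)&(z<.122)).astype(np.uint8); m[:,230:]=0
mm=((z>0.075)&(z<0.1)).astype(np.uint8); mm[:,225:]=0
rc=cv2.minAreaRect(W[mm>0][:,:2].astype(np.float32));print(rc)
c0=np.array([.509,.2235]);a=np.radians(15.5);ex=np.array([np.cos(a),np.sin(a)]);ey=np.array([-ex[1],ex[0]])
for c in cv2.findContours(m,0,1)[0]:
    if cv2.contourArea(c)>60:
        (u,v),r=cv2.minEnclosingCircle(c);P=onplane(u,v,.113,K,T);q=P[:2]-c0
        mk=np.zeros_like(m);cv2.drawContours(mk,[c],-1,1,-1);print("placed",u,v,r,P.round(4),"tray frame",(q@ex).round(4),(q@ey).round(4),"ztop",np.nanmedian(z[(mk*m)>0]).round(4))
f=mm>0
for s in(1,-1):
    for ax in(ex,ey):
        k=f&(((W[...,:2]-c0)@ax*s)>(.068 if ax is ex else .12)); print("rim z",np.nanpercentile(z[k],80).round(4))
s=observe();print(s["contact_force"],s["time_s"])
```

```text
((0.5097587704658508, 0.22394199669361115), (0.15591967105865479, 0.2663952112197876), 15.722846984863281)
placed 86.35713958740234 263.0714416503906 14.68211555480957 [0.4914 0.2818 0.113 ] tray frame -0.0014 0.0609 ztop 0.1125
rim z 0.0856
rim z 0.085
rim z 0.086
rim z 0.0856
[ 1.86779294 -2.89712038 -0.22600606] 16.65
```

View pics/t4.png

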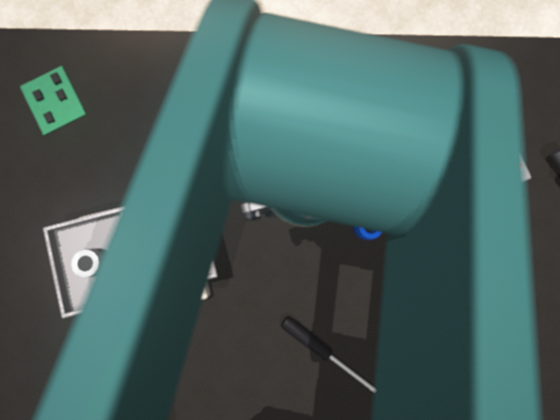

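The arm hides the second half of the tray, so I swing it further aside and check again.

Call:
step_arm:
  commands:
    - {"fingers":0.5,"x":-60,"y":0,"z":0,"ax":0,"ay":0,"az":0}
    - {"fingers":0.5,"x":-120,"y":0,"z":0,"ax":0,"ay":0,"az":0}
    - {"fingers":0.5,"x":-180,"y":0,"z":0,"ax":0,"ay":0,"az":0}
    - {"fingers":0.5,"x":-180,"y":0,"z":0,"ax":0,"ay":0,"az":0}
    - {"fingers":0.5,"x":-180,"y":0,"z":0,"ax":0,"ay":0,"az":0}

```text
time_s: 17.27
tool_pos: [0.6326, -0.2217, 0.3823]
tcp_rot: [0.427, 0.563, -0.563, -0.429]
contact_force: [0.8, 0.1, -0.4]
finger_gap: 0.0639
```

Run:
```python
from h import *
im,d,K,T,p=cam("top"); im2=cam("side")[0]
W=cloud(d,K,T);z=W[...,2]
m=((z>.105)&(z<.122)).astype(np.uint8); m[:,230:]=0
c0=np.array([.509,.2235]);a=np.radians(15.5);ex=np.array([np.cos(a),np.sin(a)]);ey=np.array([-ex[1],ex[0]])
for c in cv2.findContours(m,0,1)[0]:
    if cv2.contourArea(c)>60:
        (u,v),r=cv2.minEnclosingCircle(c);P=onplane(u,v,.113,K,T);q=P[:2]-c0
        mk=np.zeros_like(m);cv2.drawContours(mk,[c],-1,1,-1);print("placed",round(u),round(v),"tray frame",(q@ex).round(4),(q@ey).round(4),"ztop",np.nanmedian(z[(mk*m)>0]).round(4))
f=(z>0.075)&(z<0.1); f[:,230:]=0
print(cv2.minAreaRect(W[f][:,:2].astype(np.float32)))
cv2.imwrite("pics/f.png",np.hstack([cv2.resize(im,(400,300)),cv2.resize(im2,(400,300))]))
s=observe();print(s["contact_force"],s["time_s"])
```

```text
placed 86 263 tray frame -0.0015 0.0608 ztop 0.1125
placed 162 243 tray frame -0.0009 -0.0651 ztop 0.1128
((0.5097546577453613, 0.2239915430545807), (0.1564093977212906, 0.26682955026626587), 15.610458374023438)
[-0.36297541  0.60656786 -0.56994023] 17.375
```

View pics/f.png

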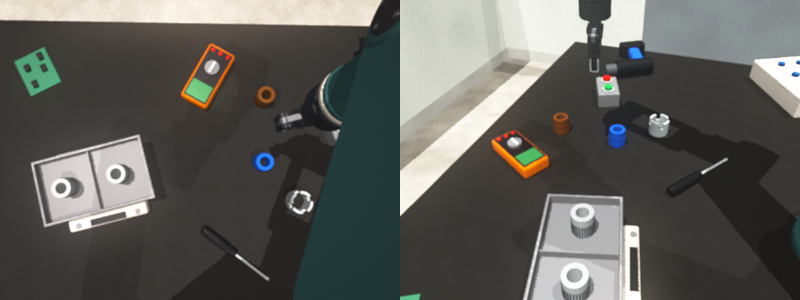

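Both bushings stand upright in mid-half, the tray is level and hasn't moved, and the sleeve looks undisturbed. I'm handing in.

```bash
python3 -c "
from workcell import order
print(order.close_job())"
```

```text
the job is handed in; nothing more can be done
None
```

I put both steel bushings into the tray, one upright in the middle of each half, and handed the job in at about 17.4 s of the 61 s. The hand-in reports no verdict.

- **Bushing positions:** in the tray's frame, the last top view puts them at (−1.5, +61) mm and (−1, −65) mm, against targets of (0, ±64) mm. Their tops measured 112.5 and 112.8 mm above the bench; 113 mm is what a bushing flat on the tray floor gives.
- **Set-down:** I lowered each one until the force reading showed it on the tray floor, then opened the fingers.
- **Tray:** its centre was within 0.1 mm of the first measurement. The rims I could see measured 85–86 mm all round after the second release, so it is level; the arm hid part of the near half in that view.
- **Sleeve:** it still stands upright and looks to be where it was, by eye only; I did not measure it. The arm is clear of everything, with no contact force.
- **Small disagreements:** the gripper read 44.8 mm on a 46 mm bushing. The depth-based tray outline came out about 6 mm too large each way, but its centre agreed with the tray corners to about 2 mm. No check failed.

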